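Check the hand brake of an instrument trolley

ROBOT

A 7-joint arm with a two-finger parallel gripper is mounted at the origin on the work surface. World frame = base frame: x ahead of the robot, y to its left, z up, the work surface at z = 0. Lengths are in m, angles in rad, forces in N, time in s.
With the tool pointing down it reaches from about 0.35 to 0.9 m from the base axis. Payload 8.1 kg.
Tool frame: the origin (TCP) lies on the centre line of the jaws, within the pads' length; the fingertips stand 19 mm ahead of it and the grasp point (between the pads) is the TCP; z points along the fingers, y is the direction in which the jaws open and shut (so a half turn about z gives the same grasp; the last joint's range is limited). The gripper opens to 92 mm and grips with 3 to 60 N. Pads are 19 mm wide; open, the fingers measure 130 mm over their backs; the gripper's body (75 mm by 190 mm) begins 47 mm behind the grasp point.
Start: joints at [1.199, 0.434, 0.025, 1.573, -0.012, 1.134, -0.075], TCP at [0.166, -0.603, 0.246] pointing down, gripper open.
Joint ranges: [-2.62, 2.62], [-0.44, 2.09], [-1.27, 1.32], [0.08, 2.57], [-1.32, 4.46], [0.12, 2], [-2.74, 2.74]. Speed limits (rad/s): [2.22, 2.22, 3.01, 3.01, 3.14, 3.14, 3.14].

INTERFACE

Orientations are given as a rotation vector (axis times angle).
In Python, from cell import monitor, imaging, workorder, outline_of gives the robot as it stands.
- The arm moves only by the tool move_arm, never from a script. Its argument "series" is a list of rows, each a list of 6 numbers: the shift along the world's x, y, z in cm, then the turn, a rotation vector about the world's x, y, z in degrees. A call has 1 to 8 rows; each row shifts and turns the commanded pose from where the row before left it; what a row does not reach is not made up. A row lasts 1/10 s, in which the tool goes at most 50 mm and 8.59 degrees, less where a joint would pass 70% of its speed; a pose out of reach is approached as far as the arm can. A call with a gripper value outside its range is refused whole. "grip" is the opening, from 0 (shut) to 1 (fully open), set as the call begins (left out, the last holds). The fingers move at their own pace and stop on an object; "force" is the grip in N (left out, the last holds). Time passes only in rows, so rows that do not move let the fingers close. It gives the time, the measured TCP pose, the force and the opening at its end, in the units of the state.
- monitor.observe(): the state, without advancing time (a new reading comes with each control period).
- imaging.get_image(name): name is "scene" or "top"; returns a dict with "color" (400x640x3 uint8, red, green, blue), "fx", "fy", "cx", "cy" (pixels), "dist_coeffs" ([k1, k2, p1, p2, k3] as OpenCV has them; the pictures are not rectified), "rvec" (rotation vector, rad) and "tvec" (3), from world to camera coordinates, as OpenCV has them. Camera axes: x right, y down, z forward; pixel columns grow to the right and rows downward; lengths in m; the calibration is good to about 2 mm. A picture is of the moment at which its call begins. There is no depth.
- workorder.sign_off(): hands the job in, once; it reports no verdict.
Trained networks look in the newest picture that a camera, given by its name, has taken for a name from the list of things; names that differ only in an ending like _2 or _b are one class to them, and where a whole thing is asked for, a point or a joint stands for the part that bears it (a point fixed in the world has none). Each returns a list of dicts, best first, with "p" (0 to 1); they miss things now and then, are a little off and sometimes report something else, mostly with a low value. They report only what shows in the picture. A call takes as long as a camera call. They do not tell look-alikes from the thing itself.
- outline_of(camera, thing): "mask" (400x640 bool, what is visible of it) and "rect" ([left, top, width, height] in pixels, round what is visible of it).
The state is a dict: "clock": time; "joints": joint angles; "dq": joint speeds; "joint_efforts": joint torques, N m; "position": TCP position; "ee_rot": TCP orientation; "force": force on the tool from outside, world axes, zero at the start; "ft_torque": the same for the moment, N m; "width": opening from 0.0 (shut) to 1.0 (fully open).
Only numpy, scipy, OpenCV 4.12 (cv2) and the standard library are available. Lean on these libraries where they do the work, as an engineer would, in place of code of your own. Each camera call takes 0.05 s, during which the arm holds its last target. There are 200 camera calls.

TASK

Before the thermal cycler is wheeled away, check the trolley's hand brake: with the outside of your fingers press the red brake lever in towards the push bar until it comes up firm on its stop, short of the bar, keep a steady push on it there for a good second without forcing it, then let it spring fully back out and move clear. Only press: do not pinch the lever, keep off the push bar, and leave the things on the trolley standing where they are.

Things in the scene. Friction and masses are not known exactly. Their poses are not given: they have to be found in the camera images.
- trolley: grey-decked trolley, immovable. Origin on the floor (750 mm under the bench top) below the middle of the push bar; x level from bar to deck, away from the robot; z up. Deck top 740 mm above the origin, near edge at x 155 mm, 500 mm wide. 25 mm tubes at y +-230 mm slope from the deck to the bar's ends. The red cycler (fixed, 200 mm wide, 160 mm tall) stands at x 560 mm
- push_bar: the trolley's level push bar, 31 mm thick in its black rubber sleeve, 450 mm long along its y axis, fixed. Origin at its middle on its axis, 180 mm above the bench top; axes as the trolley's. Not to be pressed on
- brake_clamp: black bracket of the lever, fixed on the push bar; its place along the bar varies. Origin on the bar's axis; x level towards the deck, y along the bar from the lever's pivot towards its free end, z up. Upright pivot pin at x 45, y 0 mm. Spans y -30 to 58 mm, x to 58 mm at the pivot and 33 mm beside it, 22 mm above and below the bar's axis. A thin cable (look only) leaves at -y
- brake_lever (a joint): angle of the brake lever about its upright pin: 0 = fully out (sprung), growing as it is pressed to the bar, which it would meet at 0.40. Comes firm somewhere from 0.14 to 0.29, different each time. At mid pad the spring takes 2 N at 0, 3.5 N near the stop (sliding on the pad adds up to 3 N sideways); on the stop it rises by about 5 N per mm. A usual check push is 8 to 15 N
- lever_pad: red finger pad over the lever's outer face (away from the bar), with a red 21 mm ball at the free end. Origin on the pivot pin, 180 mm above the bench top; turns with the lever. y along the lever to its free end (0.22 rad off the bar, towards the deck, when out), x outward normal, z up. 22 mm tall (z -11 to 11), y 55 to 147 mm (ball to 161), finger face at x 11 mm; press along -x
- lever_press (a point): middle of the pad's finger face, 100 mm from the pivot pin along the lever: the point to press. With the lever out it lies 78 mm from the push bar's axis; about 75 mm of free space, open above and below, separates it from the deck's near edge
- lever_blade: bare aluminium blade of the lever behind the red pad, 6 mm thick, 12 mm tall, facing the bar; same frame as the pad (its bar-side face is at x -3 mm). Fingers on it would mean that the lever is pinched
- stop_screw: steel screw, 8 mm thick, in the bracket behind the blade, 45 mm from the pivot along the bar; origin at its rounded tip, which the blade meets when the lever comes firm
- tip_box: loose blue pipette-tip box with a clear lid, 80 x 110 x 62 mm, 0.16 kg, on the deck near the handle. Origin under its middle
- spirit_bottle: loose white bottle with a blue cap, 60 mm thick, 150 mm tall, 0.14 to 0.36 kg, on the deck near the handle. Origin under its middle
- tube_block: loose black tube block with small tubes, 70 x 95 mm and 40 mm tall, 0.15 kg, on the deck near the handle. Origin under its middle
There are look-alikes about, which are no part of the job. Leave any orange look-alike of the tip_box alone.

How it is judged:
On the way:
1. the brake lever is pressed by the fingers on its red pad and is kept bearing on its stop for 0.8 s (contact force between lever_blade and stop_screw above 1 N and contact force between the fingers and lever_pad above 1 N), for 0.8 s.
At the end, for the whole second after the job is handed in: after having been held on its stop, the lever is fully out again (within 0.03 rad), and the box, bottle and tube block stand upright within 15 mm of where they started (value of joint brake_lever below 0.03 rad and distance of each of tip_box, spirit_bottle, tube_block from where it was at the start of the episode below 0.015 m and angle between each of tip_box, spirit_bottle, tube_block's own z axis and vertical below 0.1 rad and linear speed of each of tip_box, spirit_bottle, tube_block below 0.02 m/s); the robot touches nothing.
It fails at once if the lever is forced: more than 45 N on its pad (contact force between anything else and lever_pad above 45 N).
It fails at once if the lever is pinched: fingers press on the bare blade behind the pad (contact force between the fingers and lever_blade above 2 N).
It fails at once if the push bar is pressed on or gripped (contact force between any of the fingers, the arm and push_bar above 4 N).
It fails at once if a thing on the trolley is shoved, lifted or tipped (distance of any of tip_box, spirit_bottle, tube_block from where it was at the start of the episode above 0.02 m or angle between any of tip_box, spirit_bottle, tube_block's own z axis and vertical above 0.25 rad).
It also fails if it takes over 45 s, if anything falls off the work surface, if the arm or the gripper's body presses on something with over 40 N, if the wrist force passes 120 N, or if a joint passes its speed limit or range.

## Working session

There is one attempt and no reset: what is moved stays moved. The work goes in short steps, Python scripts to look and compute and a tool call to move; the robot and the scene stay as the last step left them, time stands still between calls to the robot, and variables do not carry over. Pictures are saved under pics/ and viewed, about 8 in all and at most 12, crops included, and the job is handed in when it is done.

Besides the shell and the picture viewer there is one more tool, called after "Emit:" by a JSON object that holds its "fn" and its "kwargs". move_arm: Moves the arm, as the interface text tells. Its arguments: {"type":"object","properties":{"series":{"type":"array"},"grip":{"type":"number"},"force":{"type":"number"}},"required":["series"]}

```bash
mkdir -p pics
cat > h.py <<'E'
import numpy as np,cv2
from cell import monitor,imaging,workorder,outline_of
def cam(n):
    im=imaging.get_image(n);K=np.array([[im['fx'],0,im['cx']],[0,im['fy'],im['cy']],[0,0,1.]])
    R=cv2.Rodrigues(np.array(im['rvec'],float))[0];t=np.array(im['tvec'],float).ravel()
    return im['color'],K,np.array(im['dist_coeffs'],float),R,t
def ray(c,uv):
    _,K,d,R,t=c
    p=cv2.undistortPoints(np.array(uv,float).reshape(-1,1,2),K,d).reshape(-1,2)
    return -R.T@t,np.c_[p,np.ones(len(p))]@R
def atz(c,uv,z):
    o,r=ray(c,uv);return o+r*((z-o[2])/r[:,2])[:,None]
def proj(c,P):
    _,K,d,R,t=c
    return cv2.projectPoints(np.array(P,float).reshape(-1,1,3),cv2.Rodrigues(R)[0],t,K,d)[0].reshape(-1,2)
def save(c,f): cv2.imwrite(f,c[0][:,:,::-1])
E
python3 - <<'E'
from h import *
s=monitor.observe();print(s)
for n in('scene','top'):
    c=cam(n);save(c,f'pics/{n}0.png');print(n,'cam',-c[3].T@c[4])
    for t in('push_bar','brake_clamp','lever_pad','stop_screw','tip_box','spirit_bottle','tube_block'):
        for o in outline_of(n,t)[:3]:
            m=o['mask'];v,u=np.nonzero(m)
            print(t,round(o['p'],2),o['rect'],m.sum(),u.mean().round(1),v.mean().round(1))
E
```

```text
{'clock': 0.0, 'joints': array([ 1.19941191,  0.43525439,  0.02496884,  1.57410578, -0.01156952,
        1.1340139 , -0.07512261]), 'dq': array([ 1.21089570e-03, -9.30604084e-04, -1.41514769e-03, -3.43100652e-04,
       -5.59096318e-05, -2.14377972e-03,  6.16838137e-04]), 'joint_efforts': array([-2.25429089e-04, -6.67851448e+01,  9.84904021e-01, -3.14448452e+01,
       -6.04968402e-02,  4.29510023e-02,  2.35551943e-04]), 'position': array([ 0.16578305, -0.60210008,  0.24492206]), 'ee_rot': array([-3.11170526e+00, -4.20604795e-01,  6.13612013e-04]), 'force': array([-0.23576814, -0.59825887, -0.10009584]), 'ft_torque': array([0.01226484, 0.0163064 , 0.03318944]), 'width': 1.0007163155071466}
scene cam [1.63178801 0.17866104 0.97594977]
push_bar 0.76 [268.2, 75.4, 163.5, 14.6] 1284 355.6 80.6
push_bar 0.59 [299.2, 73.9, 74.6, 41.9] 764 334.7 89.8
brake_clamp 0.97 [297.7, 72.3, 77.0, 84.3] 782 333.3 92.0
lever_pad 0.71 [340.8, 87.1, 39.0, 14.1] 197 355.0 95.7
tip_box 0.94 [268.1, 155.0, 45.5, 38.1] 1343 290.3 173.3
tip_box 0.79 [240.9, 61.3, 32.5, 30.8] 703 256.0 76.2
tip_box 0.31 [339.9, 89.8, 34.4, 13.9] 285 356.2 96.0
spirit_bottle 0.86 [386.2, 151.1, 25.2, 49.8] 1017 397.9 176.5
spirit_bottle 0.59 [270.0, 155.1, 42.0, 38.5] 1413 290.6 173.8
tube_block 0.72 [324.9, 169.0, 34.9, 27.4] 866 341.1 181.1
top cam [ 0.38557223 -0.03481427  1.00011114]
push_bar 0.88 [154.6, 204.7, 261.6, 31.7] 4144 281.8 219.4
push_bar 0.31 [327.6, 90.9, 54.0, 46.8] 2225 351.1 114.1
brake_clamp 0.85 [242.5, 171.5, 116.3, 56.4] 1682 309.8 195.6
lever_pad 0.67 [239.8, 169.8, 59.2, 12.0] 335 267.1 177.8
stop_screw 0.36 [237.9, 170.5, 84.0, 23.4] 644 277.5 181.1
tip_box 0.98 [430.8, 287.9, 47.3, 60.8] 2507 455.3 318.7
tip_box 0.93 [325.8, 90.9, 54.8, 46.9] 2197 351.2 114.2
spirit_bottle 0.95 [196.9, 93.0, 37.9, 41.7] 1032 213.8 112.5
tube_block 0.57 [264.6, 99.8, 46.8, 38.6] 1506 286.3 119.2
```

View pics/scene0.png

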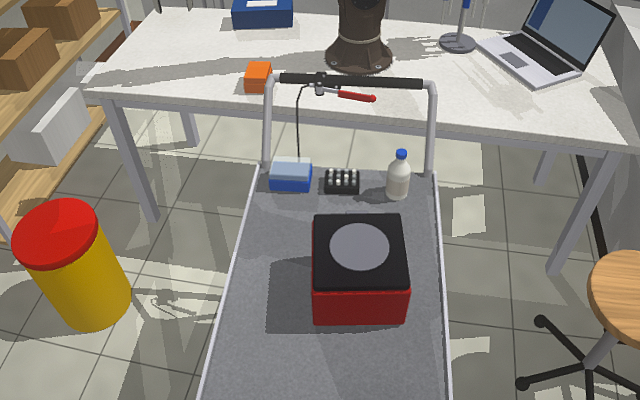

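View pics/top0.png

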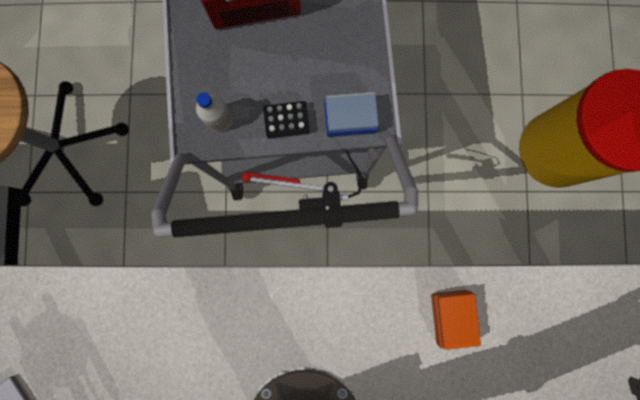

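Run:
```python
from h import *
c=cam('top')
o=outline_of('top','push_bar')[0]['mask'];v,u=np.nonzero(o)
L=cv2.fitLine(np.c_[u,v].astype(np.float32),cv2.DIST_HUBER,0,.01,.01).ravel();print('line',L)
# per column centre of bar
for x in (160,180,200,220,380,400,410):
    vv=v[u==x]; 
    if len(vv): print(x,vv.min(),vv.max(),atz(c,[[x,vv.min()],[x,vv.max()+1]],.18).round(4).tolist())
hsv=cv2.cvtColor(c[0],cv2.COLOR_RGB2HSV);h,s,V=hsv.transpose(2,0,1)
red=(((h<8)|(h>172))&(s>120)&(V>60)).astype(np.uint8)
n,lab,st,ce=cv2.connectedComponentsWithStats(red)
for i in range(1,n):
    if st[i,4]>30:
        print(st[i],ce[i]); 
        v,u=np.nonzero(lab==i)
        if 150<ce[i][1]<210: 
            for x in range(u.min(),u.max()+1,6): vv=v[u==x]; print(x,vv.min(),vv.max(),atz(c,[[x,vv.min()],[x,vv.max()+1]],.191).round(4).tolist())
```

```text
line [ 9.9641389e-01 -8.4613338e-02  2.8103381e+02  2.1954565e+02]
160 225 235 [[0.4199, 0.2483, 0.18], [0.4004, 0.2477, 0.18]]
180 220 237 [[0.4287, 0.2128, 0.18], [0.3969, 0.212, 0.18]]
200 218 234 [[0.4323, 0.1772, 0.18], [0.4022, 0.1765, 0.18]]
220 217 232 [[0.434, 0.1416, 0.18], [0.4057, 0.1411, 0.18]]
380 203 219 [[0.4586, -0.1422, 0.18], [0.4284, -0.1418, 0.18]]
400 203 216 [[0.4586, -0.1779, 0.18], [0.4337, -0.1775, 0.18]]
410 205 214 [[0.455, -0.1957, 0.18], [0.4372, -0.1954, 0.18]]
[ 577   69   63  103 5259] [612.40102681 119.13462635]
[241 172  59  11 285] [265.75789474 177.24210526]
241 175 178 [[0.5074, 0.1036, 0.191], [0.5003, 0.1035, 0.191]]
247 172 182 [[0.5128, 0.0931, 0.191], [0.4932, 0.0928, 0.191]]
253 173 176 [[0.511, 0.0825, 0.191], [0.5038, 0.0824, 0.191]]
259 174 177 [[0.5092, 0.0719, 0.191], [0.5021, 0.0718, 0.191]]
265 175 178 [[0.5074, 0.0613, 0.191], [0.5003, 0.0612, 0.191]]
271 176 178 [[0.5056, 0.0507, 0.191], [0.5003, 0.0506, 0.191]]
277 176 179 [[0.5056, 0.0401, 0.191], [0.4985, 0.0401, 0.191]]
283 177 180 [[0.5038, 0.0295, 0.191], [0.4967, 0.0295, 0.191]]
289 178 181 [[0.502, 0.019, 0.191], [0.4949, 0.0189, 0.191]]
295 178 182 [[0.502, 0.0084, 0.191], [0.4931, 0.0084, 0.191]]
```

The scene view shows the bar at about (350,82), with the red lever at (355,96) and its free end towards +y. The bottle, tube block and tip box stand on the deck at v≈175. In the top view the bar runs (175,229) to (400,210), the pivot is near (330,188) and the lever ball at (247,177). The orange box on the bench is the look-alike.

The bar yaw is 0.086 and the lever yaw -0.134. The difference of 0.22 agrees with the figure given. The ball centre is at about (0.505, 0.095), the pivot at (0.4845, -0.054) and the press point at about (0.509, 0.043). I'll go above the gap with the jaws shut, tool x along the lever normal (a turn of -23°).

Emit:
{"fn": "move_arm", "kwargs": {"series": [[2.3,4,1,0,0,-1.4],[2.3,4,1,0,0,-1.4],[2.3,4,1,0,0,-1.4],[2.3,4,1,0,0,-1.4],[2.3,4,1,0,0,-1.4],[2.3,4,0,0,0,-1.4],[2.3,4,0,0,0,-1.4],[2.3,4,0,0,0,-1.4]], "grip": 0, "force": 10}}

```text
clock: 1.7
position: [0.3506, -0.2809, 0.2962]
ee_rot: [3.139, 0.113, 0.001]
force: [0.9, 0.3, 0.2]
width: 0.352
```

Emit:
{"fn": "move_arm", "kwargs": {"series": [[2.4,4,0,0,0,-1.5],[2.4,4,0,0,0,-1.5],[2.4,4,0,0,0,-1.5],[2.4,4,0,0,0,-1.5],[2.4,4,0,0,0,-1.5],[2.4,4,0,0,0,-1.5],[2.4,4,0,0,0,-1.5],[2.4,4,0,0,0,-1.5]]}}

```text
clock: 2.5
position: [0.5428, 0.039, 0.2959]
ee_rot: [3.134, -0.216, 0.001]
force: [0.7, -1.2, 0.2]
width: 0.003
```

Emit:
{"fn": "move_arm", "kwargs": {"series": [[0,0,-1,0,0,0],[0,0,0,0,0,0],[0,0,0,0,0,0]]}}

```text
clock: 2.8
position: [0.5415, 0.0362, 0.2855]
ee_rot: [3.133, -0.215, -0.001]
force: [-0.2, -0.3, -0.5]
width: 0.007
```

Run:
```python
from h import *
c=cam('scene');o=[]
for n,(a,b,x,y) in {'scene':(40,160,260,460),'top':(100,260,140,420)}.items():
    c=cam(n); im=c[0][:,:,::-1].copy()
    for p,col in (((.4845,-.0543,.18),(0,255,255)),((.5088,.0433,.18),(0,255,0)),((.505,.095,.18),(255,0,255)),((.5415,.036,.2665),(255,255,0))):
        q=proj(c,p)[0];print(n,q.round(1)); im[int(round(q[1])),int(round(q[0]))]=col
    o.append(cv2.resize(im[a:b,x:y],(760,int(760*(b-a)/(y-x))),interpolation=cv2.INTER_NEAREST)[:300 if n=='scene' else 440][-290:])
cv2.imwrite('pics/c1.png',np.vstack(o))
```

```text
scene [318.4  88.8]
scene [352.4  97.2]
scene [371.7  98.2]
scene [348.6  76.1]
top [330.5 188.6]
top [275.8 175.1]
top [246.8 177.3]
top [275.5 147. ]
```

View pics/c1.png

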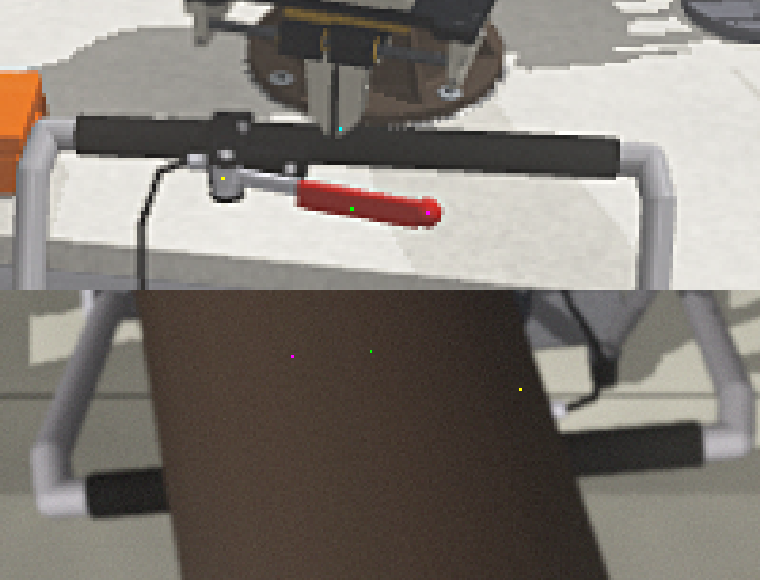

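The overlay matches: the marks land on the pivot, mid pad and ball in the scene view, and the fingers are shut above the gap. Next I descend into the gap.

Emit:
{"fn": "move_arm", "kwargs": {"series": [[0.4,0.2,-2.5,0,0,0],[0,0,-2.5,0,0,0],[0,0,-2.5,0,0,0],[0,0,-2,0,0,0],[0,0,-1.2,0,0,0],[0,0,0,0,0,0],[0,0,0,0,0,0]]}}

```text
clock: 3.65
position: [0.5464, 0.0392, 0.1796]
ee_rot: [-3.134, 0.215, -0.001]
force: [-0.1, -0.4, 0.5]
width: 0.008
```

Run:
```python
from h import *
s=monitor.observe();print(s['clock'],s['position'],s['force'])
c=cam('scene');cv2.imwrite('pics/c2.png',cv2.resize(c[0][50:150,260:440,::-1],(792,440),interpolation=cv2.INTER_NEAREST))
```

```text
3.65 [0.54639182 0.03917674 0.17958828] [-0.13300731 -0.36746404  0.49169568]
```

View pics/c2.png

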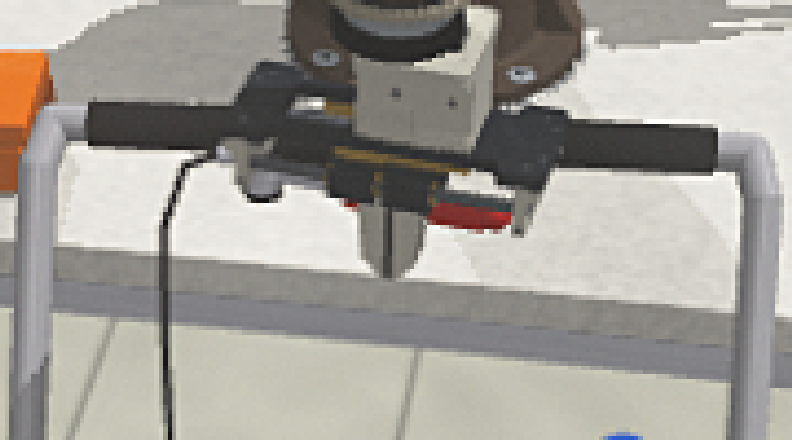

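The fingers stand on the deck side of the red pad, about mid pad (crop ~(390,230)), clear of the ball and bracket. Now I approach along the pad normal.

Emit:
{"fn": "move_arm", "kwargs": {"series": [[-0.8,0.1,0,0,0,0],[-0.8,0.1,0,0,0,0],[-0.4,0.05,0,0,0,0],[-0.2,0.03,0,0,0,0],[0,0,0,0,0,0]]}}

```text
clock: 4.2
position: [0.5237, 0.0423, 0.179]
ee_rot: [3.134, -0.213, 0.0]
force: [0.3, -0.3, 0.1]
width: 0.002
```

Emit:
{"fn": "move_arm", "kwargs": {"series": [[-0.2,0.03,0,0,0,0],[-0.2,0.03,0,0,0,0],[-0.2,0.03,0,0,0,0],[0,0,0,0,0,0],[0,0,0,0,0,0]]}}

```text
clock: 4.7
position: [0.5183, 0.0431, 0.1788]
ee_rot: [-3.134, 0.214, -0.001]
force: [2.1, -0.2, -1.1]
width: 0.007
```

Emit:
{"fn": "move_arm", "kwargs": {"series": [[-0.2,0.02,0,0,0,1],[-0.2,0.02,0,0,0,1],[-0.2,0.02,0,0,0,1],[0,0,0,0,0,0],[0,0,0,0,0,0]]}}

```text
clock: 5.2
position: [0.5121, 0.0439, 0.1789]
ee_rot: [-3.139, 0.131, -0.001]
force: [3.0, 2.6, -0.1]
width: 0.007
```

Emit:
{"fn": "move_arm", "kwargs": {"series": [[-0.2,0.02,0,0,0,1.1],[-0.2,0.02,0,0,0,1.1],[-0.1,0.01,0,0,0,0.6],[0,0,0,0,0,0],[0,0,0,0,0,0]]}}

```text
clock: 5.7
position: [0.507, 0.0443, 0.1788]
ee_rot: [-3.141, 0.055, -0.0]
force: [3.6, 3.1, 1.5]
width: 0.006
```

Emit:
{"fn": "move_arm", "kwargs": {"series": [[-0.1,0.01,0,0,0,0.6],[-0.1,0,0,0,0,0.6],[0,0,0,0,0,0],[0,0,0,0,0,0]]}}

```text
clock: 6.1
position: [0.5049, 0.0443, 0.1787]
ee_rot: [3.141, -0.022, -0.0]
force: [3.0, 2.9, 1.0]
width: 0.006
```

Emit:
{"fn": "move_arm", "kwargs": {"series": [[-0.1,0,0,0,0,0.6],[-0.1,0,0,0,0,0.6],[0,0,0,0,0,0],[0,0,0,0,0,0]]}}

```text
clock: 6.5
position: [0.5029, 0.0444, 0.1787]
ee_rot: [-3.142, -0.011, 0.0]
force: [3.2, 2.6, 0.2]
width: 0.007
```

Emit:
{"fn": "move_arm", "kwargs": {"series": [[-0.1,0,0,0,0,0.6],[-0.1,0,0,0,0,0.6],[0,0,0,0,0,0],[0,0,0,0,0,0]]}}

```text
clock: 6.9
position: [0.501, 0.0444, 0.1787]
ee_rot: [-3.141, -0.044, -0.0]
force: [4.3, 4.3, 0.8]
width: 0.005
```

Emit:
{"fn": "move_arm", "kwargs": {"series": [[-0.1,0,0,0,0,0.6],[-0.1,0,0,0,0,0.6],[0,0,0,0,0,0],[0,0,0,0,0,0]]}}

```text
clock: 7.3
position: [0.499, 0.0445, 0.1787]
ee_rot: [-3.14, -0.077, -0.0]
force: [3.3, 3.5, -0.5]
width: 0.003
```

Emit:
{"fn": "move_arm", "kwargs": {"series": [[-0.1,0,0,0,0,0.6],[-0.1,0,0,0,0,0.6],[0,0,0,0,0,0],[0,0,0,0,0,0]]}}

```text
clock: 7.7
position: [0.4971, 0.0446, 0.1788]
ee_rot: [-3.139, -0.11, -0.0]
force: [3.6, 3.8, 0.6]
width: 0.006
```

Emit:
{"fn": "move_arm", "kwargs": {"series": [[-0.1,0,0,0,0,0.5],[-0.1,0,0,0,0,0.5],[0,0,0,0,0,0],[0,0,0,0,0,0]]}}

```text
clock: 8.1
position: [0.4955, 0.0447, 0.1788]
ee_rot: [-3.138, -0.137, -0.002]
force: [5.2, 5.8, -1.6]
width: 0.007
```

Emit:
{"fn": "move_arm", "kwargs": {"series": [[-0.1,0,0,0,0,0],[0,0,0,0,0,0],[0,0,0,0,0,0]]}}

```text
clock: 8.4
position: [0.495, 0.0448, 0.1789]
ee_rot: [-3.138, -0.137, -0.003]
force: [7.9, 4.7, -3.3]
width: 0.009
```

Emit:
{"fn": "move_arm", "kwargs": {"series": [[-0.05,0,0,0,0,0],[0,0,0,0,0,0],[0,0,0,0,0,0]]}}

```text
clock: 8.7
position: [0.4949, 0.0448, 0.1789]
ee_rot: [-3.138, -0.137, -0.004]
force: [8.9, 3.8, -4.1]
width: 0.002
```

It has come up firm: the TCP stalls at x≈0.495 and the force rises. I'll add a little push, then hold.

Emit:
{"fn": "move_arm", "kwargs": {"series": [[-0.1,0,0,0,0,0],[0,0,0,0,0,0],[0,0,0,0,0,0],[0,0,0,0,0,0]]}}

```text
clock: 9.1
position: [0.4945, 0.0448, 0.179]
ee_rot: [-3.138, -0.137, -0.006]
force: [12.3, 4.0, -6.6]
width: 0.008
```

Emit:
{"fn": "move_arm", "kwargs": {"series": [[0,0,0,0,0,0],[0,0,0,0,0,0],[0,0,0,0,0,0],[0,0,0,0,0,0],[0,0,0,0,0,0],[0,0,0,0,0,0],[0,0,0,0,0,0],[0,0,0,0,0,0]]}}

```text
clock: 9.9
position: [0.4945, 0.0448, 0.179]
ee_rot: [-3.138, -0.137, -0.006]
force: [12.0, 4.6, -7.0]
width: 0.004
```

Emit:
{"fn": "move_arm", "kwargs": {"series": [[0,0,0,0,0,0],[0,0,0,0,0,0],[0,0,0,0,0,0],[0,0,0,0,0,0],[0,0,0,0,0,0],[0,0,0,0,0,0],[0,0,0,0,0,0],[0,0,0,0,0,0]]}}

```text
clock: 10.7
position: [0.4945, 0.0448, 0.179]
ee_rot: [-3.138, -0.137, -0.006]
force: [11.8, 4.6, -6.2]
width: 0.008
```

Run:
```python
from h import *
s=monitor.observe();print(s['clock'],s['position'],s['force'])
c=cam('scene');cv2.imwrite('pics/c3.png',cv2.resize(c[0][50:150,260:440,::-1],(792,440),interpolation=cv2.INTER_NEAREST))
```

```text
10.7 [0.49450157 0.04477392 0.17899121] [11.75290579  4.61363546 -6.19063573]
```

View pics/c3.png

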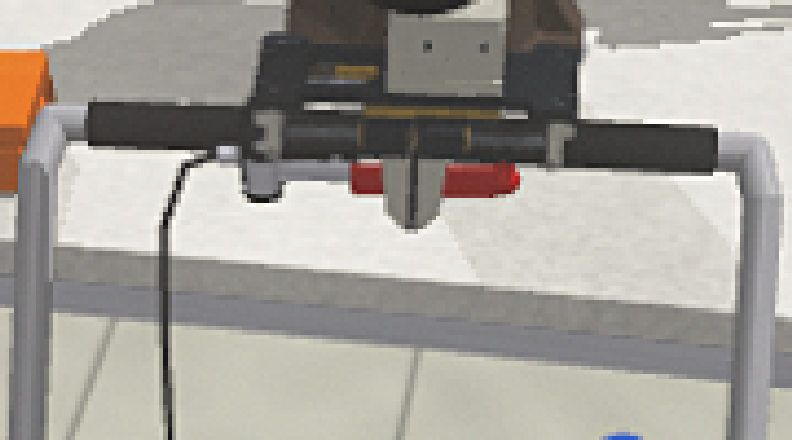

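The picture shows the pad at (435,180) swung in nearly parallel to the bar, still short of it, with the fingers on its outer face. A steady 12 N was held for about 2 s at roughly 0.24 rad, which is in the stop's range. Now I release along the same path.

Emit:
{"fn": "move_arm", "kwargs": {"series": [[0.3,0,0,0,0,-0.5],[0.3,0,0,0,0,-1.7],[0.3,-0.02,0,0,0,-1.7],[0.4,-0.03,0,0,0,-2],[0.4,-0.04,0,0,0,-2],[0.5,-0.05,0,0,0,-2.5],[0.5,-0.06,0,0,0,-2.5],[0.6,-0.1,0,0,0,0]]}}

```text
clock: 11.55
position: [0.5245, 0.0403, 0.1782]
ee_rot: [3.132, -0.22, -0.004]
force: [0.4, 0.2, 0.1]
width: 0.003
```

Emit:
{"fn": "move_arm", "kwargs": {"series": [[0.8,-0.1,0,0,0,0],[0.8,-0.1,0,0,0,0],[0.4,-0.1,0,0,0,0],[0,0,0,0,0,0],[0,0,0,0,0,0]]}}

```text
clock: 12.05
position: [0.5452, 0.0383, 0.1786]
ee_rot: [3.134, -0.216, -0.001]
force: [0.3, -0.0, -0.3]
width: 0.007
```

Clear of the pad. Next I rise straight up and back off towards the robot's right, over the bar.

Emit:
{"fn": "move_arm", "kwargs": {"series": [[0,0,2,0,0,0],[0,0,3,0,0,0],[0,0,3,0,0,0],[0,0,3,0,0,0],[0,-3,1,0,0,0],[-1.5,-4,0,0,0,0],[-1.5,-4,0,0,0,0],[-1.5,-4,0,0,0,0]]}}

```text
clock: 12.85
position: [0.4994, -0.1128, 0.2989]
ee_rot: [3.134, -0.215, 0.0]
force: [-0.2, -1.2, 0.1]
width: 0.004
```

Emit:
{"fn": "move_arm", "kwargs": {"series": [[-1.5,-4,0,0,0,0],[-1.5,-4,0,0,0,0],[-1.5,-4,0,0,0,0],[-1.5,-4,0,0,0,0],[-1.5,-3,0,0,0,0],[0,0,0,0,0,0],[0,0,0,0,0,0],[0,0,0,0,0,0]]}}

```text
clock: 13.65
position: [0.426, -0.3004, 0.2988]
ee_rot: [-3.134, 0.214, -0.0]
force: [-0.3, 0.1, 0.1]
width: 0.003
```

Run:
```python
from h import *
s=monitor.observe();print(s['clock'],s['position'],s['force'])
for n in('scene','top'):
    c=cam(n);save(c,f'pics/{n}9.png')
    a=cv2.imread(f'pics/{n}0.png')
    for t in('lever_pad','tip_box','spirit_bottle','tube_block'):
        for o in outline_of(n,t)[:1]: v,u=np.nonzero(o['mask']);print(n,t,round(o['p'],2),o['rect'],u.mean().round(1),v.mean().round(1))
c=cam('top');h,S,V=cv2.cvtColor(c[0],cv2.COLOR_RGB2HSV).transpose(2,0,1)
red=(((h<8)|(h>172))&(S>120)&(V>60)).astype(np.uint8)
n,l,st,ce=cv2.connectedComponentsWithStats(red)
for i in range(1,n):
    if st[i,4]>30: print(st[i],ce[i])
```

```text
13.65 [ 0.42595105 -0.30035766  0.29878224] [-0.303087    0.05024719  0.10212868]
scene lever_pad 0.85 [338.3, 87.3, 41.4, 18.0] 357.2 96.0
scene tip_box 0.84 [240.5, 61.5, 35.9, 29.8] 256.4 76.0
scene spirit_bottle 0.9 [385.2, 147.3, 26.7, 53.7] 397.8 176.6
scene tube_block 0.56 [324.4, 169.2, 33.5, 27.5] 341.3 181.6
top lever_pad 0.62 [239.7, 168.5, 60.5, 13.1] 267.1 177.6
top tip_box 0.77 [326.3, 88.8, 54.9, 50.6] 351.4 114.2
top spirit_bottle 0.88 [196.1, 93.0, 36.5, 41.2] 213.8 112.1
top tube_block 0.76 [263.9, 102.4, 45.9, 34.8] 286.1 119.3
[213  10   8  15  31] [216.80645161  16.93548387]
[207  12  10  17  39] [211.46153846  19.74358974]
[ 577   69   63   81 3162] [607.21537002 102.79285262]
[241 171  59  12 288] [265.53472222 177.26041667]
```

View pics/top9.png

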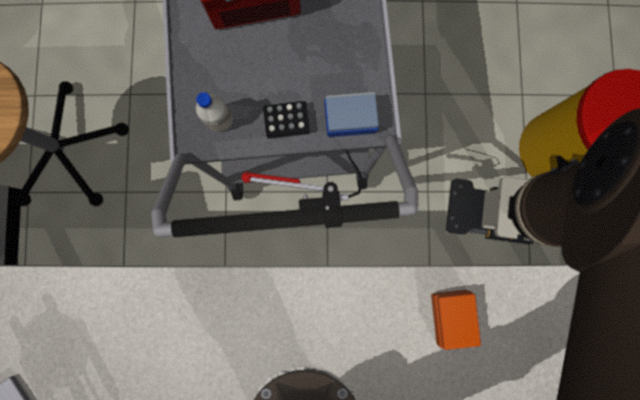

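The lever is fully out again: the red blob is at (265.5,177.3), against (265.8,177.2) before. The box, bottle and tube block haven't moved, and the gripper is free at the right. Handing in.

```bash
python3 -c "
from cell import workorder;print(workorder.sign_off())"
```

```text
the job is handed in; nothing more can be done
None
```

The brake check is done and the job is handed in at about 14 s on the robot's clock; no verdict is reported.

**Press:** With the jaws shut, I pressed the outside of the fingers on the middle of the red pad. It came up firm at about 0.24 rad, estimated from roughly 24 mm of finger travel. I held a steady push of about 12 N there for about 2 s, then let the lever spring back and moved the arm clear.

**Last checks:**
- **Lever:** it is fully out again; the pad is within 0.3 pixels of where it started in the top view.
- **Things on the trolley:** the bottle, tube block and tip box are within 0.5 pixels of their starting places in the top view.
- **Robot:** the tool force is about 0.3 N, so it is touching nothing.

**Odd readings:**
- While holding, the wrist also read about 5 N sideways and 6 N downwards. The 5 N is above the 3 N of sliding given. I took both to be friction on the pad and did not look further.
- In the final scene view, the network's best match for the tip box was the orange look-alike. I therefore relied on the top view for the tip box.

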